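# Tip the betel nuts out of the scoop into the copper bowl

## Task

Pick up the aluminium scoop with the two betel nuts in it, hold it over the copper bowl and tip it so that both nuts leave over its open edge and end up in that bowl, not in the steel one. Leave the copper bowl standing upright where it is, and set the empty scoop back down flat on the counter and let go.

Things in the scene. Friction and masses are not known exactly. Their poses are not given: they have to be found in the camera images.
- scoop: aluminium scoop, 160 g; pan 110 mm (x) by 82 (y), 3 mm floor, 28 mm lips on 3 sides. Origin: middle of the open edge, underside. x points out through the open edge (at first roughly to the robot's left), z up. Red bar handle along its middle line, 20 mm wide (y), x = -110 to -190 mm, z = 28 to 48; grip across y from above near x = -135, z = 38. Mass centre x about -80.
- nut_a: one brown domed betel nut, 28 mm across, 26 high, 14 g, in the scoop 45 to 85 mm behind the open edge. Origin: its centre, 13 mm above its flat base; z to the dome. It stays put on a scoop tilted up to 20 degrees and slides or rolls out by itself at 45 or more.
- nut_b: the other brown domed betel nut, 28 mm across, 26 high, 14 g, in the scoop 45 to 85 mm behind the open edge. Origin: its centre, 13 mm above its flat base; z to the dome. It stays put on a scoop tilted up to 20 degrees and slides or rolls out by itself at 45 or more.
- copper_bowl: round open copper-coloured bowl, rim 140 mm across, 50 mm high, wall 3 mm, 250 g, loose on the counter. Origin: centre of its underside, z up. A steel-grey bowl of the same shape stands to its left or right, centre at least 160 mm away; which of them is nearer the scoop varies.

How it is judged:
By the outcome, as a careful person would: the job done as asked, in the order asked, and still so for the second after the job is handed in, with the robot touching nothing.
It also fails if it takes over 54 s, if anything falls off the work surface, if the arm or the gripper's body presses on something with over 40 N, if the wrist force passes 120 N, or if a joint passes its speed limit or range.

## Robot

A 6-joint arm with a two-finger parallel gripper is mounted at the origin on the work surface. World frame = base frame: x ahead of the robot, y to its left, z up, the work surface at z = 0. Lengths are in m, angles in rad, forces in N, time in s.
With the tool pointing down it reaches from about 0.25 to 0.725 m from the base axis. Payload 4 kg.
Tool frame: the origin (TCP) lies on the front face of the gripper's body, between the roots of the fingers; the fingertips stand 73 mm ahead of it and the grasp point (between the pads) lies bot.tcp_to_grasp ahead of it (bot.tcp_to_grasp is the distance from the TCP to the grasp point, in m); z points along the fingers, y is the line along which they close (so a half turn about z gives the same grasp; the last joint's range is limited). The gripper opens to 85 mm and grips with 20 to 120 N. Pads are 22 mm wide; open, the fingers measure 114 mm over their backs; the gripper's body (76 mm by 85 mm) begins 54 mm behind the grasp point. The pads swing forward as they close: fully open they stand 13 mm farther back than shut.
Start: joints at [1.299, 0.241, 0.005, 1.335, 0, 1.571], TCP at [0.134, 0.482, 0.304] pointing down, gripper open.
Joint ranges: [-2.72, 2.72], [-1.05, 1.87], [-1.09, 1.28], [-1.99, 2.15], [-1.42, 1.44], [-3.14, 3.14]. Speed limits (rad/s): [2.79, 2.79, 3.14, 3.14, 3.14, 3.14].

## Interface

Orientations are given as a unit quaternion [x, y, z, w].
In Python, from workcell import bot gives the robot as it stands.
- The arm moves only by the shell command python3 -m jog 'ROWS' [OPENING]. ROWS is JSON, one flat list of numbers, 6 for each row, row after row: the shift along the world's x, y, z scaled (see below), then the turn, a rotation vector about the world's x, y, z scaled (see below). In form: [tx, ty, tz, wx, wy, wz, tx, ty, tz, wx, wy, wz, ...]. A call has 1 to 10 rows; each row is the pose to reach, as a shift and turn from the pose commanded when the call began; what a row does not reach only later rows make up. The controller multiplies each number of a shift by 800 mm and each number of a turn by 2 rad. A row lasts 1/12 s, in which the tool goes at most 41.7 mm and 7.16 degrees, less where a joint would pass 70% of its speed; a pose out of reach is approached as far as the arm can. A call with a number of a shift or a turn outside -1 to 1 is refused whole. A call with a gripper value outside its range is refused whole. OPENING is the opening, from -1 (shut) to 1 (fully open), set as the call begins (- or left out, the last holds). The fingers move at their own pace and stop on an object; the grip force is fixed at half the most. Time passes only in rows, so rows that repeat a pose let the fingers close. It gives the time, the measured TCP pose, the force, the opening and the grip force at its end, in the units of the state.
- bot.get_obs(): the state, without advancing time (a new reading comes with each control period).
- bot.camera(name): name is "side" or "top"; returns (picture, depth): 384x512x3 uint8, red, green, blue; 384x512 float32, m along the optical axis (not along the pixel's ray), 0 where there is no reading.
- bot.calibration(name): a dict with "intrinsics" (3x3 intrinsics, pixels), "pose" (4x4, takes a point from camera to world coordinates). Camera axes: x right, y up, looking along -z (the intrinsics and any distortion apply to the point x, -y, -z); pixel columns grow to the right and rows downward; lengths in m; the calibration is good to about 2 mm. A picture is of the moment at which its call begins. calibration takes no time and is no camera call.
- bot.job_done(): hands the job in; it is judged then, once.
Trained networks look in the newest picture that a camera, given by its name, has taken for a name from the list of things; names that differ only in an ending like _2 or _b are one class to them, and where a whole thing is asked for, a point or a joint stands for the part that bears it (a point fixed in the world has none). Each returns a list of dicts, best first, with "confidence" (0 to 1); they miss things now and then, are a little off and sometimes report something else, mostly with a low value. They report only what shows in the picture. A call takes as long as a camera call.
- bot.find_in(label, camera): "at" ([x, y, z] in m, in the coordinates of the camera as it stood for that picture, good to about 4 mm: the middle of the surface that is visible of it).
- bot.tip_of(label, camera): "at" ([x, y, z] in m, in the coordinates of the camera as it stood for that picture, good to about 4 mm: a listed point, or the origin of a listed thing).
The state is a dict: "clock": time; "joint_pos": joint angles; "joint_vel": joint speeds; "tau": joint torques, N m; "eef_pos": TCP position; "tool_rot": TCP orientation; "ft_force": force on the tool from outside, world axes, zero at the start; "ft_torque": the same for the moment, N m; "grip_width": finger opening in m; "grasp_force": force on a finger pad.
Only numpy, scipy, OpenCV 4.12 (cv2) and the standard library are available. Lean on these libraries where they do the work, as an engineer would, in place of code of your own. Each camera call takes 0.05 s, during which the arm holds its last target. There are 200 camera calls.

## Working session

There is one attempt and no reset: what is moved stays moved. The work goes in short steps, Python scripts to look and compute and a shell command to move; the robot and the scene stay as the last step left them, time stands still between calls to the robot, and variables do not carry over. Pictures are saved under pics/ and viewed, at most 10 in all, crops included, and the job is handed in when it is done.

```bash
mkdir -p pics; cat > h.py <<'E'
import numpy as np, cv2
from workcell import bot
def w(cam,p):
    T=np.array(bot.calibration(cam)["pose"]); return T[:3,:3]@np.array(p)+T[:3,3]
def cloud(cam,d):
    c=bot.calibration(cam);K=np.array(c["intrinsics"]);T=np.array(c["pose"])
    v,u=np.mgrid[:d.shape[0],:d.shape[1]]
    P=np.stack([(u-K[0,2])/K[0,0]*d,-(v-K[1,2])/K[1,1]*d,-d],-1)
    return P@T[:3,:3].T+T[:3,3]
E
python3 - <<'E'
from h import *
o=bot.get_obs();print(o["clock"],o["eef_pos"],o["tool_rot"],o["grip_width"],bot.tcp_to_grasp)
ims=[]
for c in("top","side"):
    im,d=bot.camera(c);np.save(c+"_d.npy",d);np.save(c+"_i.npy",im);cv2.imwrite(f"pics/{c}0.png",im[...,::-1])
    for n in("scoop","nut_a","copper_bowl"):
        for f in("find_in","tip_of"):
            for r in getattr(bot,f)(n,c)[:3]: print(c,n,f,np.round(w(c,r["at"]),3),round(r["confidence"],2))
E
```

```text
0.0 [0.13409295 0.48119408 0.30300799] [ 1.35471462e-01  9.90780698e-01 -1.03252564e-03 -1.56220074e-04] 0.08554987224447541 0.0539
top scoop find_in [ 0.529 -0.214  0.007] 0.79
top scoop tip_of [ 0.511 -0.14   0.006] 0.72
top nut_a find_in [ 0.538 -0.183  0.022] 0.67
top nut_a tip_of [ 0.539 -0.186  0.014] 0.5
top copper_bowl find_in [0.533 0.055 0.02 ] 0.92
top copper_bowl tip_of [ 0.529  0.056 -0.002] 0.83
side scoop find_in [ 0.53  -0.212  0.009] 0.75
side scoop tip_of [ 0.505 -0.138 -0.004] 0.61
side nut_a find_in [ 0.541 -0.194  0.018] 0.64
side nut_a find_in [ 0.499 -0.197  0.027] 0.61
side nut_a tip_of [ 0.542 -0.187  0.01 ] 0.72
side nut_a tip_of [ 0.501 -0.188  0.019] 0.5
side copper_bowl find_in [0.536 0.079 0.026] 0.97
side copper_bowl tip_of [0.529 0.056 0.003] 0.74
```

View pics/top0.png

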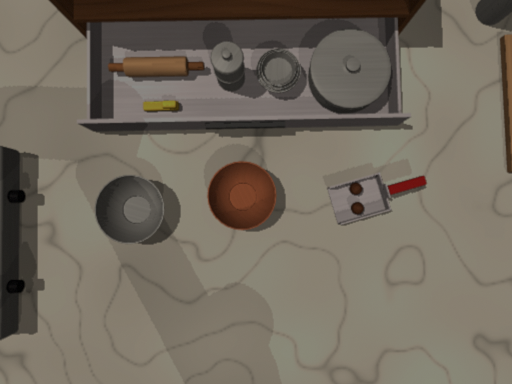

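View pics/side0.png

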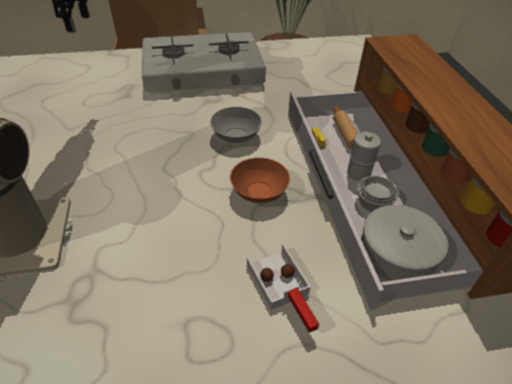

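The top view shows the scoop at about (358,200) with its red handle at (407,186) and the nuts at (356,188) and (357,208). The copper bowl is at (242,196), the steel one further left at (131,210), and a drawer lies along rows 20–125. Next I'll measure the handle axis, the bowl rim and the drawer's height.

```bash
python3 - <<'E'
from h import *
for c in("top","side"):
    d=np.load(c+"_d.npy");im=np.load(c+"_i.npy").astype(int);P=cloud(c,d)
    R,G,B=im[...,0],im[...,1],im[...,2]
    m=(R>90)&(G<40)&(B<40)&(d>0)&(P[...,0]<.62)&(P[...,1]<-.2)&(P[...,1]>-.45)
    if c=="top": m&=P[...,2]>.035
    q=P[m];mu=q.mean(0);ax=np.linalg.svd(q[:,:2]-mu[:2],full_matrices=False)[2][0];t=(q[:,:2]-mu[:2])@ax
    print(c,"handle",m.sum(),mu,np.degrees(np.arctan2(*ax[::-1])),t.min(),t.max(),q[:,2].min(),q[:,2].max())
    m=(R>1.5*G)&(R>60)&(d>0)&(abs(P[...,1]-.055)<.1)&(abs(P[...,0]-.53)<.1)&(P[...,2]>.042)
    q=P[m];A=np.c_[2*q[:,:2],np.ones(len(q))];s=np.linalg.lstsq(A,(q[:,:2]**2).sum(1),rcond=None)[0]
    print("bowl",s[:2],np.sqrt(s[2]+s[0]**2+s[1]**2),q[:,2].max(),len(q))
    m=(P[...,2]>.02)&(d>0)&(P[...,1]<.45)&(P[...,1]>-.4)&(P[...,0]>.6)&(P[...,0]<.75)
    q=P[m];print("drawer",np.percentile(q[:,0],[0,1,10]),np.percentile(q[:,2],[50,90,99]))
    m=(d>0)&(R<130)&(R>1.4*B)&(R>30)&(G<90)&(P[...,2]>.012)&(abs(P[...,0]-.52)<.05)&(P[...,1]<-.15)&(P[...,1]>-.23)
    n,l,st,ce=cv2.connectedComponentsWithStats(m.astype(np.uint8))
    for i in range(1,n):
        if st[i,4]>8: print("nut",st[i,4],P[l==i].mean(0))
E
```

```text
top handle 322 [ 0.54532828 -0.28179033  0.04764047] -75.05271500885625 -0.03729801792865913 0.038626603232581644 0.04453708025811698 0.05109783962964953
bowl [0.53104913 0.05409655] 0.06648975435271606 0.05296817008119703 449
drawer [0.60048527 0.66764419 0.67817535] [0.0623267  0.07014624 0.07181752]
nut 114 [ 0.54169173 -0.18322554  0.02549431]
nut 117 [ 0.50105169 -0.18522053  0.02515076]
side handle 262 [ 0.54411947 -0.28613043  0.04742096] -75.25382449412092 -0.04147166535933049 0.03654007363772746 0.042529921323173236 0.05026692657923815
bowl [0.53079278 0.0517221 ] 0.06651346626937045 0.05202858868932536 322
drawer [0.60005536 0.66801206 0.67852136] [0.05852551 0.06963823 0.07136878]
nut 132 [ 0.54042189 -0.19059404  0.02434063]
nut 123 [ 0.49871348 -0.19316832  0.02458853]
```

```bash
python3 -m jog '[0.255,-0.468,-0.05,0,0,-0.26,0.255,-0.468,-0.05,0,0,-0.26,0.255,-0.468,-0.05,0,0,-0.26,0.255,-0.468,-0.05,0,0,-0.26,0.255,-0.468,-0.05,0,0,-0.26,0.255,-0.468,-0.05,0,0,-0.26,0.255,-0.468,-0.05,0,0,-0.26,0.255,-0.468,-0.05,0,0,-0.26,0.255,-0.468,-0.05,0,0,-0.26,0.255,-0.468,-0.05,0,0,-0.26]' 1
python3 -m jog '[0.254,-0.469,-0.08,0,0,-0.26,0.254,-0.469,-0.08,0,0,-0.26,0.254,-0.469,-0.08,0,0,-0.26,0.254,-0.469,-0.08,0,0,-0.26,0.254,-0.469,-0.08,0,0,-0.26,0.254,-0.469,-0.08,0,0,-0.26,0.254,-0.469,-0.08,0,0,-0.26,0.254,-0.469,-0.08,0,0,-0.26,0.254,-0.469,-0.08,0,0,-0.26,0.254,-0.469,-0.08,0,0,-0.26]'
cat >> h.py <<'E'
from scipy.spatial.transform import Rotation as Ro
def st():
    o=bot.get_obs();R=Ro.from_quat(o["tool_rot"]).as_matrix()
    print("t",round(o["clock"],2),"p",np.round(o["eef_pos"],4),"y",np.round(R[:,1],3),"z",np.round(R[:,2],3),"q",np.round(o["joint_pos"],2),"F",np.round(o["ft_force"],1),"w",round(o["grip_width"],4),round(o["grasp_force"],1))
    return o
E
python3 -c "from h import *; st()"
```

```text
clock: 1.53
eef_pos: [0.3332, 0.1155, 0.2653]
tool_rot: [0.385, 0.923, 0.001, 0.001]
ft_force: [0.9, 1.0, 0.6]
grip_width: 0.0853
grasp_force: 0.0
clock: 2.37
eef_pos: [0.5295, -0.2471, 0.2028]
tool_rot: [0.61, 0.792, 0.0, 0.0]
ft_force: [0.4, 0.7, 0.3]
grip_width: 0.0852
grasp_force: 0.0
t 2.37 p [ 0.5295 -0.2471  0.2028] y [0.967 0.256 0.   ] z [ 0.  0. -1.] q [-0.44  0.47  0.06  1.17  0.    0.88] F [0.4 0.7 0.3] w 0.0852 0.0
```

```bash
python3 -m jog '[0,0,0,0,0,0,0,0,0,0,0,0,0,0,-0.03,0,0,0,0,0,-0.06,0,0,0,0,0,-0.06,0,0,0,0,0,-0.06,0,0,0]' >/dev/null
python3 -c "from h import *; st()"
```

```text
t 2.87 p [ 0.5276 -0.2434  0.1546] y [ 0.966  0.257 -0.003] z [-0.003  0.002 -1.   ] q [-0.43  0.5  -0.01  1.06  0.    0.88] F [0.1 0.2 1.2] w 0.0854 0.0
```

```bash
python3 -m jog '[0.017,-0.031,0,0,0,0,0.017,-0.031,0,0,0,0,0.017,-0.031,-0.025,0,0,0,0.017,-0.031,-0.05,0,0,0,0.017,-0.031,-0.05,0,0,0,0.017,-0.031,-0.05,0,0,0]' >/dev/null
python3 -c "from h import *; st()"
```

```text
t 3.37 p [ 0.5423 -0.2691  0.116 ] y [ 0.966  0.257 -0.   ] z [-0.001  0.    -1.   ] q [-0.46  0.58  0.01  1.    0.    0.85] F [ 0.6 -1.  -0.8] w 0.0854 0.0
```

```bash
python3 -m jog '[0,0,-0.015,0,0,0,0,0,-0.028,0,0,0,0,0,-0.028,0,0,0,0,0,-0.028,0,0,0]' >/dev/null; python3 -c "from h import *; st()"
python3 -m jog '[0,0,0,0,0,0,0,0,0,0,0,0,0,0,0,0,0,0,0,0,0,0,0,0,0,0,0,0,0,0,0,0,0,0,0,0,0,0,0,0,0,0,0,0,0,0,0,0,0,0,0,0,0,0,0,0,0,0,0,0]' -1 >/dev/null; python3 -c "from h import *; st()"
```

```text
t 3.7 p [ 0.5425 -0.2695  0.0933] y [ 0.967  0.256 -0.   ] z [-0.  0. -1.] q [-0.46  0.61 -0.01  0.95  0.    0.85] F [-0.  -0.7  0.3] w 0.0856 0.0
t 4.53 p [ 0.5426 -0.2699  0.0932] y [0.967 0.256 0.   ] z [ 0. -0. -1.] q [-0.46  0.61 -0.01  0.95 -0.    0.85] F [-1.4  0.3  4.7] w 0.019 60.1
```

```bash
python3 -m jog '[0,0,0.005,0,0,0,0,0,0.015,0,0,0,0,0,0.027,0,0,0,0,0,0.04,0,0,0,0,0,0.055,0,0,0,0,0,0.068,0,0,0,0,0,0.08,0,0,0,0,0,0.09,0,0,0,0,0,0.096,0,0,0,0,0,0.1,0,0,0]' >/dev/null
python3 -m jog '[0,0,0,0,0,0,0,0,0,0,0,0]' >/dev/null
python3 - <<'E'
from h import *
st()
im,d=bot.camera("side");cv2.imwrite("pics/s1.png",cv2.resize(im[180:340,200:400,::-1],None,fx=3,fy=3))
it,_=bot.camera("top")
for c in("top","side"):
    for n in("scoop","nut_a"):
        for r in bot.tip_of(n,c)[:2]: print(c,n,np.round(w(c,r["at"]),3),round(r["confidence"],2))
E
```

```text
t 5.53 p [ 0.5424 -0.2697  0.1725] y [ 0.967  0.256 -0.   ] z [-0.  0. -1.] q [-0.46  0.53  0.08  1.13  0.    0.85] F [ 0.7  0.7 -2.6] w 0.0189 59.4
top scoop [ 0.511 -0.138  0.082] 0.65
top nut_a [ 0.503 -0.187  0.094] 0.73
top nut_a [ 0.539 -0.187  0.089] 0.55
side scoop [ 0.507 -0.136  0.076] 0.92
side nut_a [ 0.503 -0.19   0.099] 0.6
```

View pics/s1.png

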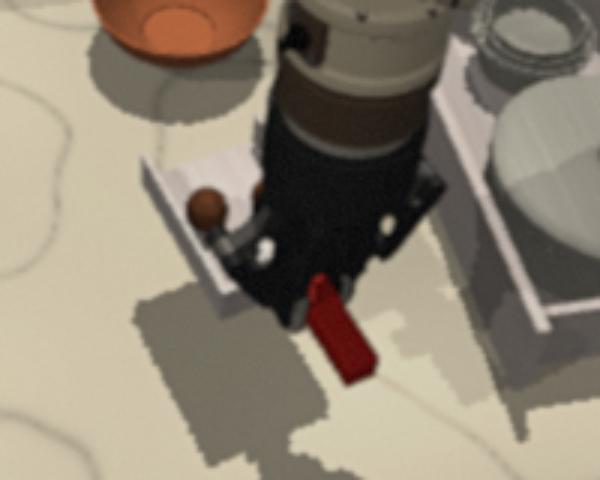

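The scoop is level in the grip with the nuts at crop pixels (207,208) and (258,190). The copper bowl is ahead of it. I'll carry it over the bowl smoothly.

```bash
python3 -m jog '[0.002,0.008,0,0,0,0,0.005,0.025,0,0,0,0,0.01,0.051,0,0,0,0,0.016,0.084,0,0,0,0,0.022,0.116,0,0,0,0,0.028,0.147,0,0,0,0,0.033,0.171,0,0,0,0,0.036,0.19,0,0,0,0,0.038,0.2,0,0,0,0,0.039,0.204,0,0,0,0]' >/dev/null
python3 -m jog '[0,0,0,0,0,0,0,0,0,0,0,0,0,0,0,0,0,0]' >/dev/null
python3 - <<'E'
from h import *
o=st();p=o["eef_pos"]
h=np.array([-.259,.966,0]);z=np.array([0,0,1.]);y=np.array([-.966,-.259,0])
a,b=-.137,.093
for t in(10,20,25,30,35,40,45,50,55,60,65):
    T=np.radians(t);dh=a*np.cos(T)+b*np.sin(T)-a;dz=-a*np.sin(T)+b*np.cos(T)-b
    s=dh*h+dz*z;print(t,np.round(np.r_[s/.8,y*T/2],3).tolist())
print("lip",p-a*h-b*z)
E
```

```text
t 6.92 p [ 0.5736 -0.1073  0.1728] y [ 0.967  0.255 -0.   ] z [-0. -0. -1.] q [-0.18  0.49  0.02  1.1  -0.    1.13] F [ 0.2 -0.8 -2. ] w 0.0191 59.4
10 [-0.006, 0.022, 0.028, -0.084, -0.023, 0.0]
20 [-0.013, 0.048, 0.052, -0.169, -0.045, 0.0]
25 [-0.017, 0.063, 0.061, -0.211, -0.057, 0.0]
30 [-0.021, 0.078, 0.07, -0.253, -0.068, 0.0]
35 [-0.025, 0.094, 0.077, -0.295, -0.079, 0.0]
40 [-0.03, 0.111, 0.083, -0.337, -0.09, 0.0]
45 [-0.034, 0.128, 0.087, -0.379, -0.102, 0.0]
50 [-0.039, 0.145, 0.09, -0.421, -0.113, 0.0]
55 [-0.044, 0.163, 0.091, -0.464, -0.124, 0.0]
60 [-0.048, 0.18, 0.09, -0.506, -0.136, 0.0]
65 [-0.053, 0.197, 0.088, -0.548, -0.147, 0.0]
lip [0.53811118 0.02499462 0.07976026]
```

```bash
python3 -m jog '[-0.003,0.011,0.014,-0.042,-0.011,0,-0.006,0.022,0.028,-0.084,-0.023,0,-0.009,0.034,0.041,-0.126,-0.034,0,-0.013,0.048,0.052,-0.169,-0.045,0,-0.013,0.048,0.052,-0.169,-0.045,0,-0.013,0.048,0.052,-0.169,-0.045,0]' >/dev/null
python3 -c "from h import *; st()"
python3 -m jog '[-0.002,0.007,0.005,-0.021,-0.006,0,-0.004,0.015,0.009,-0.042,-0.012,0,-0.006,0.022,0.014,-0.063,-0.017,0,-0.008,0.03,0.018,-0.084,-0.023,0,-0.01,0.038,0.022,-0.105,-0.028,0,-0.012,0.046,0.025,-0.126,-0.034,0,-0.015,0.054,0.028,-0.147,-0.04,0,-0.017,0.063,0.031,-0.168,-0.045,0,-0.019,0.071,0.033,-0.189,-0.051,0,-0.021,0.08,0.035,-0.21,-0.057,0]' >/dev/null
python3 - <<'E'
from h import *
st()
im,d=bot.camera("side");cv2.imwrite("pics/s2.png",cv2.resize(im[100:300,180:380,::-1],None,fx=3,fy=3))
E
```

```text
t 7.42 p [ 0.5632 -0.0677  0.2148] y [0.966 0.257 0.001] z [ 0.089 -0.33  -0.94 ] q [ 0.02  0.37 -0.09  1.02 -0.34  1.31] F [ 0.7  0.1 -2.4] w 0.0191 59.4
t 8.25 p [ 0.5467 -0.0056  0.2419] y [0.967 0.254 0.002] z [ 0.181 -0.683 -0.707] q [ 0.29  0.39 -0.13  1.08 -0.78  1.62] F [-0.4 -0.3 -2.2] w 0.0188 59.5
```

View pics/s2.png

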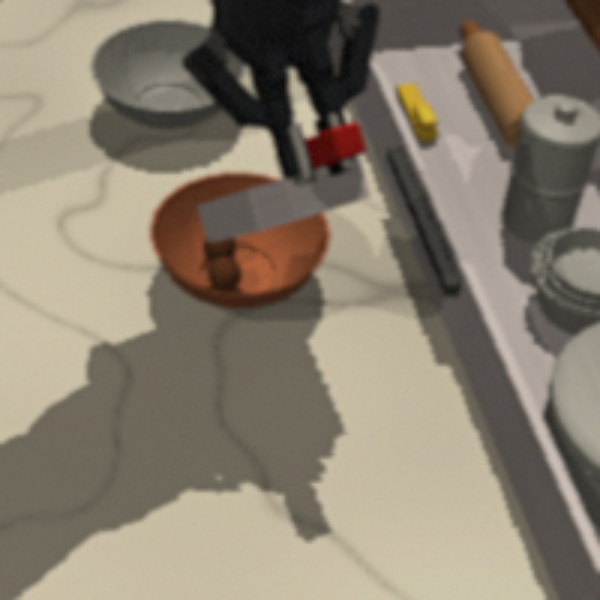

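One nut is in the bowl at crop pixel (222,270), and the other seems to be just under the pan at (220,240). I'll tilt a bit further to make sure, then pause.

```bash
python3 -m jog '[-0.003,0.01,0.001,-0.025,-0.007,0,-0.005,0.021,0.002,-0.051,-0.013,0,-0.008,0.031,0.003,-0.076,-0.02,0,-0.011,0.042,0.003,-0.102,-0.027,0,-0.014,0.052,0.003,-0.127,-0.034,0,-0.014,0.052,0.003,-0.127,-0.034,0,-0.014,0.052,0.003,-0.127,-0.034,0,-0.014,0.052,0.003,-0.127,-0.034,0,-0.014,0.052,0.003,-0.127,-0.034,0,-0.014,0.052,0.003,-0.127,-0.034,0]' >/dev/null
python3 - <<'E'
from h import *
o=st()
a,_=bot.camera("side");b,_=bot.camera("top")
cv2.imwrite("pics/s3.png",np.hstack([cv2.resize(a[120:280,200:350,::-1],(400,427)),cv2.resize(b[130:260,180:310,::-1],(400,427))]))
for c in("top","side"):
    for r in bot.find_in("nut_a",c)[:3]: print(c,np.round(w(c,r["at"]),3),round(r["confidence"],2))
E
```

```text
t 9.13 p [0.5355 0.0364 0.2453] y [0.967 0.256 0.005] z [ 0.224 -0.836 -0.5  ] q [ 0.44  0.5  -0.1   1.27 -1.02  1.93] F [ 0.   0.1 -0.9] w 0.0191 59.5
top [0.508 0.033 0.025] 0.45
side [0.516 0.033 0.022] 0.62
```

View pics/s3.png

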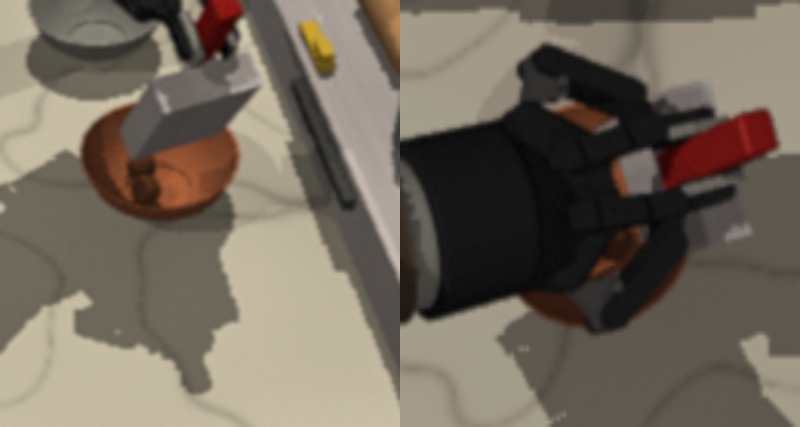

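Both nuts are in the copper bowl, at (145,190) and (142,165) in the left half, and the pan is empty. Now I'll lift, back away and level the scoop.

```bash
python3 -m jog '[0,0,0.015,0,0,0,0,-0.005,0.035,0,0,0,0,-0.02,0.05,0.02,0.005,0,0.001,-0.045,0.05,0.05,0.013,0,0.002,-0.07,0.05,0.08,0.022,0,0.002,-0.095,0.05,0.115,0.031,0,0.003,-0.12,0.045,0.15,0.04,0,0.004,-0.145,0.04,0.185,0.05,0,0.005,-0.168,0.035,0.22,0.059,0,0.005,-0.19,0.03,0.25,0.067,0]' >/dev/null
python3 -m jog '[0,-0.022,0,0.035,0.009,0,0,-0.045,-0.01,0.07,0.019,0,0.001,-0.07,-0.022,0.105,0.028,0,0.002,-0.095,-0.036,0.14,0.038,0,0.002,-0.12,-0.052,0.175,0.047,0,0.003,-0.145,-0.07,0.21,0.056,0,0.004,-0.168,-0.088,0.24,0.064,0,0.004,-0.185,-0.102,0.256,0.069,0,0.004,-0.193,-0.115,0.256,0.069,0,0.004,-0.193,-0.121,0.256,0.069,0]' >/dev/null
python3 -m jog '[0,0,0,0,0,0,0,0,0,0,0,0,0,0,0,0,0,0]' >/dev/null
python3 - <<'E'
from h import *
st()
b,d=bot.camera("top");cv2.imwrite("pics/s4.png",cv2.resize(b[130:260,180:450,::-1],None,fx=2.9,fy=2.9))
for r in bot.find_in("nut_a","top")[:3]: print(np.round(w("top",r["at"]),3),round(r["confidence"],2))
r=bot.tip_of("copper_bowl","top");print(w("top",r[0]["at"]) if r else r)
E
```

```text
t 11.25 p [ 0.543  -0.2677  0.1732] y [0.966 0.258 0.001] z [ 0.001 -0.001 -1.   ] q [-0.46  0.53  0.08  1.12 -0.    0.85] F [-0.1 -0.8 -2.1] w 0.0193 59.4
[0.514 0.04  0.023] 0.56
[0.518 0.07  0.028] 0.43
[0.53116793 0.05581472 0.00163744]
```

View pics/s4.png

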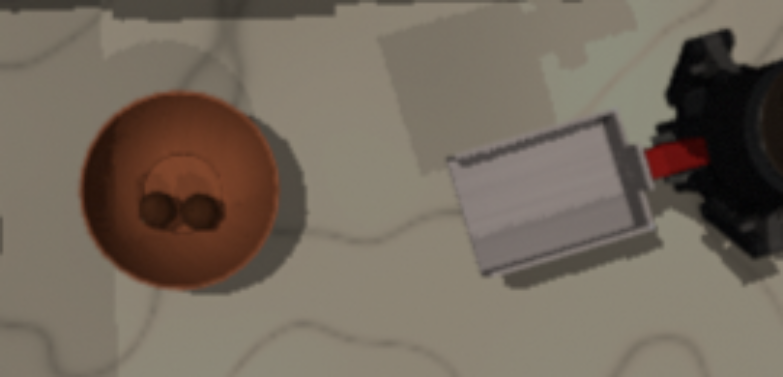

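Both nuts lie in the copper bowl at (157,211) and (203,211), the bowl hasn't moved, and the scoop is empty and level. To set it down I need to lower it about 80 mm, easing in at the end.

```bash
python3 -m jog '[0,0,-0.015,0,0,0,0,0,-0.035,0,0,0,0,0,-0.055,0,0,0,0,0,-0.07,0,0,0,0,0,-0.081,0,0,0,0,0,-0.089,0,0,0,0,0,-0.094,0,0,0,0,0,-0.096,0,0,0,0,0,-0.098,0,0,0,0,0,-0.098,0,0,0]' >/dev/null; python3 -c "from h import *; st()"
```

```text
t 12.23 p [ 0.5428 -0.2691  0.0939] y [0.967 0.256 0.   ] z [ 0.001 -0.    -1.   ] q [-0.46  0.61 -0.01  0.95 -0.    0.85] F [ 0.2  0.5 -1.5] w 0.0187 59.5
```

```bash
python3 -m jog '[0,0,-0.001,0,0,0,0,0,-0.001,0,0,0,0,0,-0.001,0,0,0]' ; python3 -m jog '[0,0,-0.001,0,0,0,0,0,-0.001,0,0,0,0,0,-0.001,0,0,0]'
```

```text
clock: 12.48
eef_pos: [0.5429, -0.2692, 0.0934]
tool_rot: [0.61, 0.792, 0.0, 0.001]
ft_force: [1.6, 0.1, -0.8]
grip_width: 0.0192
grasp_force: 59.5
clock: 12.73
eef_pos: [0.543, -0.2693, 0.0931]
tool_rot: [0.61, 0.792, 0.0, 0.001]
ft_force: [-0.3, -0.1, 5.1]
grip_width: 0.0192
grasp_force: 60.3
```

Contact with the counter (+5 N). I'll open the gripper, rise and check.

```bash
python3 -m jog '[0,0,0,0,0,0,0,0,0,0,0,0,0,0,0,0,0,0,0,0,0,0,0,0,0,0,0,0,0,0,0,0,0,0,0,0,0,0,0,0,0,0,0,0,0,0,0,0,0,0,0,0,0,0,0,0,0,0,0,0]' 1
python3 -m jog '[0,0,0.01,0,0,0,0,0,0.03,0,0,0,0,0,0.06,0,0,0,0,0,0.09,0,0,0,0,0,0.12,0,0,0,0,0,0.15,0,0,0,0,-0.03,0.18,0,0,0,0,-0.06,0.2,0,0,0,0,-0.1,0.2,0,0,0,0,-0.1,0.2,0,0,0]'
python3 -m jog '[0,0,0,0,0,0,0,0,0,0,0,0,0,0,0,0,0,0,0,0,0,0,0,0,0,0,0,0,0,0]' >/dev/null
python3 - <<'E'
from h import *
st()
b,d=bot.camera("side");cv2.imwrite("pics/s5.png",b[...,::-1])
P=cloud("side",d);R,G,B=[b[...,i].astype(int) for i in range(3)]
m=(R>90)&(G<40)&(B<40)&(d>0)&(P[...,0]<.62)&(P[...,1]<-.2)&(P[...,1]>-.45);print(P[m].mean(0),P[m][:,2].max())
E
```

```text
clock: 13.57
eef_pos: [0.5426, -0.269, 0.092]
tool_rot: [0.61, 0.792, -0.0, -0.0]
ft_force: [-0.4, 0.3, 0.0]
grip_width: 0.0853
grasp_force: 0.0
clock: 14.4
eef_pos: [0.5426, -0.3542, 0.2545]
tool_rot: [0.612, 0.791, -0.001, 0.003]
ft_force: [-0.5, -0.4, -0.1]
grip_width: 0.0849
grasp_force: 0.0
t 14.82 p [ 0.5426 -0.3479  0.2519] y [ 0.966  0.257 -0.001] z [-0.001  0.    -1.   ] q [-0.57  0.56  0.34  1.36 -0.    0.74] F [-0.2  0.6 -0.1] w 0.0855 0.0
[ 0.54334219 -0.31501694  0.06990858] 0.2290803331818531
```

View pics/s5.png

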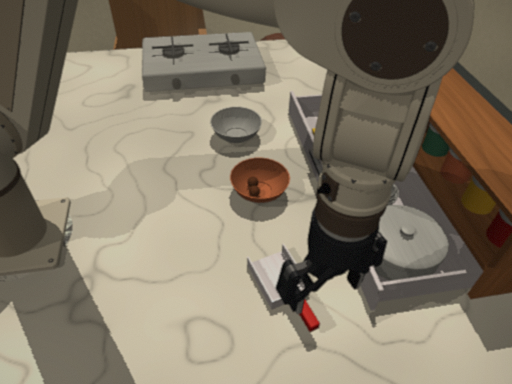

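The scoop lies flat at (275,280) with its handle at (310,313), clear of the gripper. Both nuts are in the copper bowl at (253,187), so I'm handing in.

```bash
python3 -c "from workcell import bot; print(bot.job_done())"
```

```text
the job is handed in; nothing more can be done
None
```

I tipped both nuts into the copper bowl, which stayed upright in place, set the empty scoop flat on the counter, let go, and handed the job in at about 15 s; no verdict came back.

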